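# Open a worn two-dial combination box of reference vials

## Robot

A 6-joint arm with a two-finger parallel gripper is mounted at the origin on a cart in front of the work surface, level with it; the furniture and walls round the work are solid. World frame = base frame: x ahead of the robot, y to its left, z up, the work surface at z = 0. Lengths are in m, angles in degrees, forces in N, time in s.
With the tool pointing down it reaches from about 0.25 to 0.725 m from the base axis. Payload 9.7 kg.
Tool frame: the origin (TCP) lies at the centre of the arm's flange, where the gripper is bolted on; the fingertips stand 173 mm ahead of it and the grasp point (between the pads) lies 155 mm ahead of it; z points along the fingers, y is the line along which they close (so a half turn about z gives the same grasp; the last joint's range is limited). The gripper opens to 85 mm and grips with 20 to 120 N. Pads are 22 mm wide; open, the fingers measure 114 mm over their backs; the gripper's body (76 mm by 85 mm) begins 54 mm behind the grasp point. The pads swing forward as they close: fully open they stand 13 mm farther back than shut.
Start: joints at [73.682, 4.979, 10.078, 95.1, 0, 90], TCP at [0.155, 0.528, 0.405] pointing down, gripper open.
Joint ranges: [-179.16, 179.16], [-48.56, 103.87], [-65.8, 70.77], [-126.05, 130.52], [-82.76, 87.17], [-180, 180]. Speed limits (degrees/s): [127.2, 127.2, 147.25, 180, 180, 180].

## Interface

Orientations are given as [roll, pitch, yaw] about the fixed x, y, z axes, in that order (R = Rz(yaw) Ry(pitch) Rx(roll)).
In Python, from workcell import monitor, camera, get_calibration, bot gives the robot as it stands.
- The arm moves only by the tool carry_out, never from a script. Its argument "targets" is text: rows parted by semicolons, each of 7 numbers parted by spaces: the shift along the tool's x, y, z in units of 0.04 m (1.0 is 0.04 m), then the turn, a rotation vector about the tool's x, y, z in units of 0.1 rad (1.0 is 0.1 rad), then the opening, from -1 (shut) to 1 (fully open), so that 0 is half open. A call has exactly 8 rows; each row shifts and turns the commanded pose from where the row before left it, along the tool's axes as they then stand; what a row does not reach is not made up. A row lasts 1/12 s, in which the tool goes at most 41.7 mm and 7.16 degrees, less where a joint would pass 70% of its speed; a pose out of reach is approached as far as the arm can. A call with a number of a shift or a turn outside -1 to 1 is refused whole. A call with a gripper value outside its range is refused whole. The fingers move at their own pace and stop on an object; "newtons" is the grip in N (left out, the last holds). Time passes only in rows, so rows that do not move let the fingers close, or fill a call up. It gives the time, the measured TCP pose, the force, the opening and the grip force at its end, in the units of the state.
- monitor.get_obs(): the state, without advancing time (a new reading comes with each control period).
- camera(name): name is "scene" or "top"; returns the picture (420x560x3 uint8, red, green, blue); there is no depth.
- get_calibration(name): a dict with "fx", "fy", "cx", "cy" (pixels), "D" ([k1, k2, p1, p2, k3] as OpenCV has them; the pictures are not rectified), "view" (4x4, takes a point from world to camera coordinates). Camera axes: x right, y down, z forward; pixel columns grow to the right and rows downward; lengths in m; the calibration is good to about 2 mm. A picture is of the moment at which its call begins. get_calibration takes no time and is no camera call.
- bot.job_done(): hands the job in; it is judged then, once.
The state is a dict: "time": time; "q": joint angles; "qd": joint speeds; "joint_efforts": joint torques, N m; "ee_pos": TCP position; "tcp_rot": TCP orientation; "wrist_force": force on the tool from outside, world axes, zero at the start; "torque": the same for the moment, N m; "opening": finger opening in m; "grasp_force": force on a finger pad.
Only numpy, scipy, OpenCV 4.12 (cv2) and the standard library are available. Lean on these libraries where they do the work, as an engineer would, in place of code of your own. Each camera call takes 0.05 s, during which the arm holds its last target. There are 200 camera calls.

## Task

The grey security box holds the reference vials and is locked with the combination left 3, right 7. Turn each numbered dial to its number and feel slowly around it for the exact spot, as the worn dials are up to half a number off: the spring latch then snaps back off the lid and traps the dial, so stop at once and never force it. With both latches back, swing the lid up by its bar handle to at least 60 degrees, where it stays by itself, and leave the things around the box where they are.

Things in the scene. Friction and masses are not known exactly. Their poses are not given: they have to be found in the camera images.
- lock_box: Grey steel security box fixed to the bench, 250 mm wide (y), 192 mm deep (x). Origin under it, on the bench; x points to its back (hinge side), y to its left seen from the front, z up. Its front part, x = -95 to -25 mm, is the closed lock case, top at z = 74 mm, with the two dials on it; behind lies the lid, x = -21 to 97 mm, top at z = 60 mm. It stands turned by up to 0.25 rad.
- dial_left_grip (a point): Left dial, at the box's x -60, y +85 mm: point on its upright axis, 92 mm above the bench, at half its bar's height. Black disc, 58 mm wide, top 79 mm above the bench, figures 0 to 9 clockwise. Grip bar across it: 10 mm wide, 39 long, top 104 mm above the bench; hold its flat long sides. Its narrow end with a white line points to 0. A number is set at the fixed white mark behind the dial (box +x).
- dial_left (a joint): Angle of the left dial, rad, anticlockwise from above, from box +x to the bar's narrow end. Figure n is at the mark at n x 0.628; 3 is 1.885. Starts at 0.75 to 1.35. The true opening angle is up to 0.3 either side of 1.885, differing each time; the latch drops only within 0.05 of it. Turning takes 0.1 to 0.3 N m; then the latch stops the dial hard both ways, play 0.1 in all. It stays where left.
- dial_right_grip (a point): Right dial (at the box's x = -60, y = -85 mm), the same as the left one: the point on its axis, half-way up its grip bar, 92 mm above the bench.
- dial_right (a joint): Angle of the right dial, counted the same way. 7 stands at the mark at 4.398. It starts higher, at 4.95 to 5.55, so it is turned clockwise. Its true opening angle is also up to 0.3 rad either side of its number, and it behaves as the left one.
- bolt_left: Spring latch of the left dial: a steel bolt 10.6 mm wide, 8 mm thick, reaching 14 mm out of the back of the lock case over the lid's edge. Its origin is 49 mm in front of (-x) its tip, axes as the box: at box x = -60 mm when locked, -73 when snapped back and the lid free. Its 9 N spring draws it back once the dial is right, for good. Hurt if pressed with over 25 N (dial wrenched, lid torn up).
- bolt_right: Spring latch of the right dial, like the left one, at the box's y = -85 mm.
- lid_handle (a point): Middle of the lid's handle: a level round steel bar of 10 mm diameter and 68 mm long (parallel to the box's y) on two posts, at the front edge of the lid; closed, it is 94 mm above the bench, 34 mm above the lid and 103 mm in front of the hinge line.
- lid (a joint): Opening angle of the lid in rad, 0 shut, 1.8 fully back. Hinge line parallel to the box's y, at its x = 97 mm, 54 mm above the bench; shut, the handle's middle is 103 mm in front of and 40 mm above it, and swings up and back. The hinge is stiff: the lid (0.3 kg) stays where it is left.
- beaker: Small clear beaker, 50 mm wide and 66 mm tall, on the bench left of the box; origin at its foot. To be left alone.
- dropper_bottle: White dropper bottle with a red cap, 34 mm wide and 75 mm tall, on the bench right of the box; origin at its foot. To be left alone.
- petri_dish: Closed petri dish, 61 mm wide and 16 mm tall, on the bench behind the box; origin at its foot. To be left alone.

How it is judged (in metres and radians):
On the way:
1. both spring latches have snapped back off the lid, which is still shut (x of each of bolt_left, bolt_right in the frame of lock_box below -0.07 m and value of joint lid below 0.1 rad), for 0.2 s.
At the end, for the whole second after the job is handed in: The lid stands open by itself by more than 1.0 rad, at rest, with both latches snapped back by more than 10 of their 13 mm (value of joint lid above 1 rad and velocity of joint lid between -0.05 and 0.05 rad/s and x of each of bolt_left, bolt_right in the frame of lock_box below -0.07 m); the robot touches nothing.
It fails at once if the left bolt is pressed with more than 25 N (dial wrenched against it or lid torn up under it) (contact force between bolt_left and anything else above 25 N).
It fails at once if the right bolt is pressed with more than 25 N (dial wrenched against it or lid torn up under it) (contact force between bolt_right and anything else above 25 N).
It fails at once if the beaker is pushed more than 25 mm (distance of beaker from where it was at the start of the episode above 0.025 m).
It fails at once if the dropper bottle is pushed more than 25 mm (distance of dropper_bottle from where it was at the start of the episode above 0.025 m).
It fails at once if the petri dish is pushed more than 25 mm (distance of petri_dish from where it was at the start of the episode above 0.025 m).
It also fails if it takes over 72 s, if anything falls off the work surface, if the arm or the gripper's body presses on something with over 40 N, if the wrist force passes 120 N, or if a joint passes its speed limit or range.

## Working session

There is one attempt and no reset: what is moved stays moved. The work goes in short steps, Python scripts to look and compute and a tool call to move; the robot and the scene stay as the last step left them, time stands still between calls to the robot, and variables do not carry over. Pictures are saved under pics/ and viewed, at most 10 in all, crops included, and the job is handed in when it is done.

Besides the shell and the picture viewer there is one more tool, called by a JSON object that holds its "op" and its "data". carry_out: Moves the arm, as the interface text tells. Shifts and turns lie within -1 to 1; 1 stands for 0.04 m of shift or 0.1 rad of turn. Its arguments: {"type":"object","properties":{"targets":{"type":"string"},"newtons":{"type":"number"}},"required":["targets"]}

```bash
mkdir -p pics; python3 - <<'E'
from workcell import monitor, camera, get_calibration
import cv2,numpy as np
for n in("scene","top"):
    im=camera(n); cv2.imwrite(f"pics/{n}0.png",im[:,:,::-1]); c=get_calibration(n)
    print(n,c["fx"],c["fy"],c["cx"],c["cy"],c["D"]);print(np.round(c["view"],4).tolist())
print(monitor.get_obs())
E
```

```text
scene 412.7480602970887 412.7480602970887 279.7515596704922 207.9875921387994 [0.02005375 0.         0.         0.         0.        ]
[[0.9214, -0.3881, 0.0215, -0.4992], [-0.1807, -0.4767, -0.8603, 0.195], [0.3441, 0.7887, -0.5094, 0.7633], [0.0, 0.0, 0.0, 1.0]]
top 497.56419665702106 497.56419665702106 283.6734604583254 206.446693185255 [-0.06408657  0.          0.          0.          0.        ]
[[-0.018, -0.9998, -0.0052, 0.0291], [-0.996, 0.0184, -0.0874, 0.5856], [0.0875, 0.0037, -0.9962, 1.2179], [0.0, 0.0, 0.0, 1.0]]
{'time': 0.1, 'q': array([7.36815217e+01, 5.00932747e+00, 1.00386012e+01, 9.50997839e+01,
       8.75924318e-05, 9.00000840e+01]), 'qd': array([-0.1545657 , -0.09040821,  0.04248817, -0.04269339, -0.00833207,
       -0.14886871]), 'joint_efforts': array([ 2.83150021e-04, -5.21561980e+01,  4.65654945e+01,  1.59635145e-02,
        2.29411285e-05,  1.33365131e-05]), 'ee_pos': array([0.15453825, 0.52784822, 0.40403709]), 'tcp_rot': array([-1.79929490e+02, -8.74890273e-05,  1.63681438e+02]), 'wrist_force': array([ 0.1032478 , -0.04149573, -0.82060937]), 'torque': array([-0.01204647, -0.00619835, -0.00586124]), 'grasp_force': 0.0, 'opening': 0.08568032640209389}
```

View pics/top0.png

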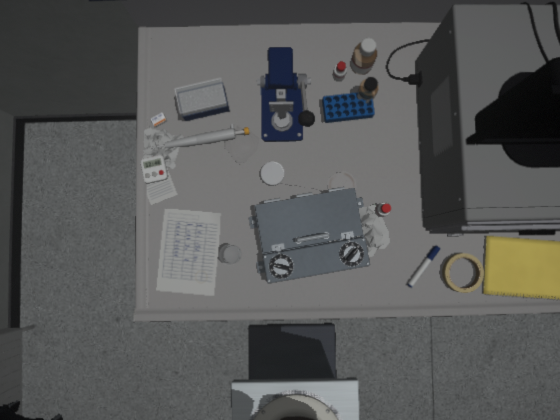

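View pics/scene0.png

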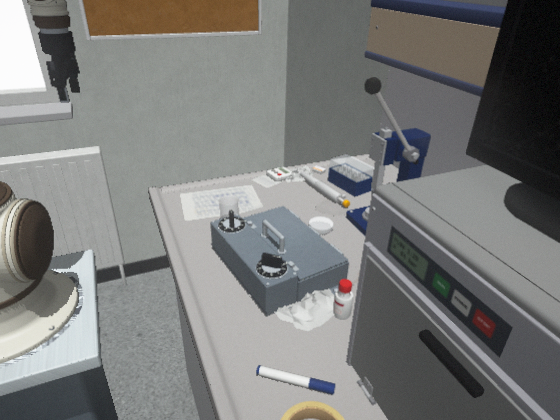

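The top view shows the box with its left dial near (281,266), its right dial near (351,253) and the handle near (311,239). The beaker is at (230,253), the red-capped bottle at (384,209) and the petri dish at (272,173). I'll enlarge the box area next.

```bash
cat >h.py <<'E'
import numpy as np,cv2
from workcell import get_calibration
def ray(n,uv,z):
    c=get_calibration(n);K=np.array([[c["fx"],0,c["cx"]],[0,c["fy"],c["cy"]],[0,0,1]])
    p=cv2.undistortPoints(np.array(uv,float).reshape(-1,1,2),K,np.array(c["D"],float)).reshape(-1,2)
    V=np.array(c["view"]);R,t=V[:3,:3],V[:3,3];C=-R.T@t
    d=np.c_[p,np.ones(len(p))]@R
    return C+d*((z-C[2])/d[:,2])[:,None]
def proj(n,P):
    c=get_calibration(n);K=np.array([[c["fx"],0,c["cx"]],[0,c["fy"],c["cy"]],[0,0,1]]);V=np.array(c["view"])
    return cv2.projectPoints(np.array(P,float).reshape(-1,1,3),cv2.Rodrigues(V[:3,:3])[0],V[:3,3],K,np.array(c["D"],float))[0].reshape(-1,2)
E
python3 - <<'E'
import cv2,numpy as np
from h import *
im=cv2.imread("pics/top0.png")
a=cv2.resize(im[180:290,245:395],None,fx=5.33,fy=5.33,interpolation=cv2.INTER_CUBIC);cv2.imwrite("pics/crop0.png",a)
g=im.max(2)
m=((g<45)*255).astype(np.uint8)
for x,y in((281,266),(351,253)):
    s=np.zeros_like(m);s[y-16:y+16,x-16:x+16]=m[y-16:y+16,x-16:x+16]
    n,l,st,ce=cv2.connectedComponentsWithStats(s);i=1+np.argmax(st[1:,4])
    pts=np.argwhere(l==i)[:,::-1].astype(np.float32)
    print(st[i],cv2.minEnclosingCircle(pts),cv2.fitEllipse(cv2.convexHull(pts)), ray("top",[cv2.fitEllipse(cv2.convexHull(pts))[0]],.079))
E
```

```text
[281 265   8   5  17] ((284.5, 267.0), 4.031229019165039) ((285.0043640136719, 267.0096435546875), (2.496358871459961, 9.761123657226562), 109.94474029541016) [[0.43724828 0.01756795 0.079     ]]
[343 249  13  12  40] ((349.0, 253.5), 7.500100135803223) ((348.883544921875, 253.6119384765625), (6.77375602722168, 16.221158981323242), 38.16981887817383) [[ 0.46604471 -0.13457168  0.079     ]]
```

View pics/crop0.png

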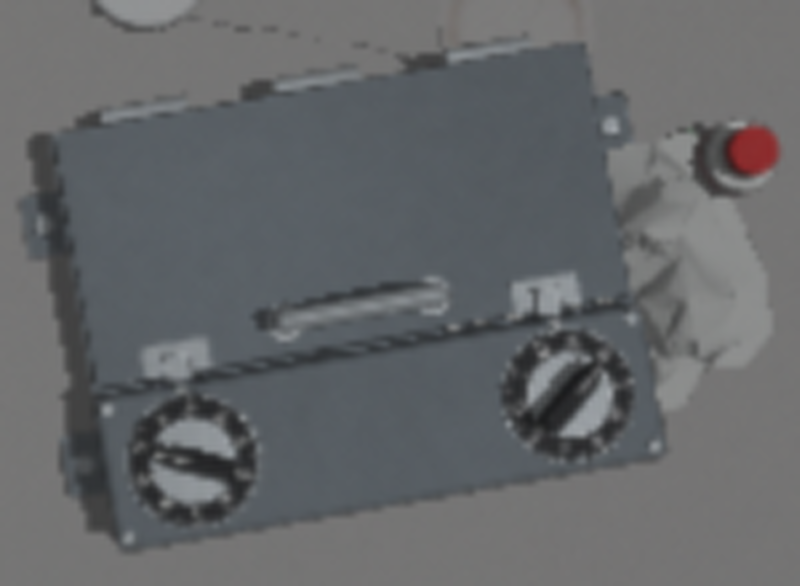

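In the crop, the left dial centre is at (193,460), which is full-image (281.2,266.3). The right dial is at (567,395), full-image (351.4,254.1), and the handle runs from (285,325) to (440,292). The left bar runs from about (158,455) to (240,468), and the right bar from about (530,428) to (597,365).

```bash
python3 - <<'E'
from h import *
f=lambda L:[(245+(x+.5)/5.33-.5,180+(y+.5)/5.33-.5) for x,y in L]
d=ray("top",f([(193,460),(567,395)]),.079);print(d,np.linalg.norm(d[0]-d[1]))
v=d[0]-d[1];yaw=np.arctan2(-v[0],v[1]);print("yaw",yaw)
R=np.array([[np.cos(yaw),-np.sin(yaw)],[np.sin(yaw),np.cos(yaw)]])
o=d[:,:2].mean(0)+R@[.06,0];print("origin",o)
for n,L in(("left",[(240,468),(158,455)]),("right",[(530,428),(597,365)])):
    b=ray("top",f(L),.104);w=b[1]-b[0];print(n,b.mean(0),np.linalg.norm(w[:2]),np.arctan2(w[1],w[0])-yaw)
h=ray("top",f([(285,325),(440,292)]),.094);print("handle",h,h.mean(0),"exp",o+R@[-.006,0])
# check in scene: project
P=[[*(o+R@[-.06,s*.085]),.079] for s in(1,-1)]+[[*(o+R@[-.006,0]),.094]]
print(proj("scene",P),proj("top",P))
S=cv2.imread("pics/scene0.png");cv2.imwrite("pics/s_crop.png",cv2.resize(S[180:320,200:370],None,fx=4.2,fy=4.2,interpolation=cv2.INTER_CUBIC))
E
```

```text
[[ 0.44005361  0.0275626   0.079     ]
 [ 0.465733   -0.13953359  0.079     ]] 0.1690578896366108
yaw 0.15248727859488093
origin [ 0.51219709 -0.04687168]
left [0.44013954 0.02467974 0.104     ] 0.036123271003851105 1.2440815732830655
right [ 0.46536445 -0.13477026  0.104     ] 0.0402481189203397 -0.9946148797709844
handle [[ 0.49894954 -0.01417039  0.094     ]
 [ 0.51220636 -0.08281474  0.094     ]] [ 0.50557795 -0.04849256  0.094     ] exp [ 0.50626671 -0.04778306]
[[232.31978878 223.70024144]
 [272.27398088 266.51054644]
 [273.84700501 229.97169486]] [[280.60799883 265.93158493]
 [351.16762597 253.66854855]
 [312.30631196 237.18593657]]
```

View pics/s_crop.png

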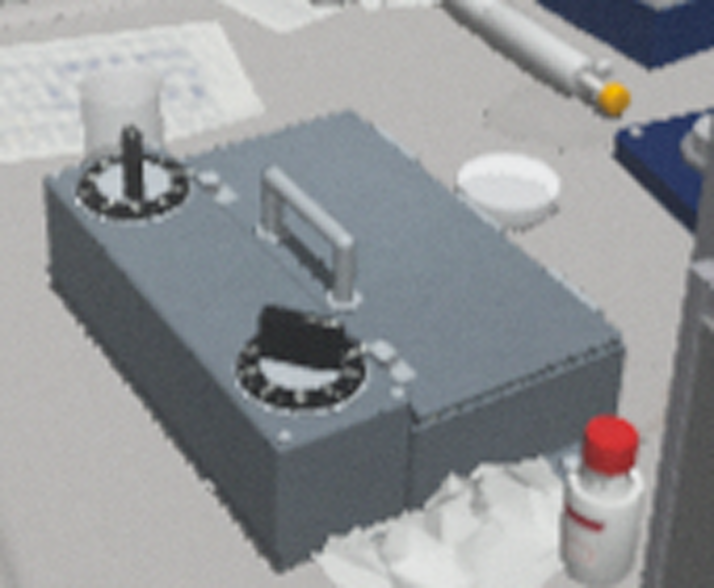

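The scene view agrees with the fit: discs at (231,224) and (272,268), predicted (232,224) and (272,267). The left dial starts at about 1.24 rad and the right at about 5.29, both inside their stated ranges. The box yaw is about 0.15 rad. Next I'll plan the approach above the left dial.

```bash
cat >>h.py <<'E'
def plan(x,y,z,yaw,n,grip):
    from workcell import monitor
    s=monitor.get_obs();p=np.array(s["ee_pos"]);a=np.radians(s["tcp_rot"][2]);b=np.radians(yaw);D=(np.array([x,y,z])-p)/n
    da=(b-a+np.pi)%(2*np.pi)-np.pi;da/=n
    r=[]
    for i in range(n):
        t=a+da*i;c,s_=np.cos(t),np.sin(t)
        r.append("%.2f %.2f %.2f 0 0 %.2f %g"%((D[0]*c+D[1]*s_)/.04,(D[0]*s_-D[1]*c)/.04,-D[2]/.04,-da/.1,grip))
    for i in range(0,n,8):print("; ".join(r[i:i+8]))
E
python3 -c "
from h import *
plan(.440,.0276,.300,80,16,0)"
```

```text
-0.65 -0.62 0.16 0 0 0.91 0; -0.70 -0.56 0.16 0 0 0.91 0; -0.75 -0.50 0.16 0 0 0.91 0; -0.79 -0.43 0.16 0 0 0.91 0; -0.83 -0.35 0.16 0 0 0.91 0; -0.86 -0.28 0.16 0 0 0.91 0; -0.88 -0.20 0.16 0 0 0.91 0; -0.89 -0.12 0.16 0 0 0.91 0
-0.90 -0.03 0.16 0 0 0.91 0; -0.90 0.05 0.16 0 0 0.91 0; -0.89 0.13 0.16 0 0 0.91 0; -0.87 0.21 0.16 0 0 0.91 0; -0.85 0.29 0.16 0 0 0.91 0; -0.82 0.37 0.16 0 0 0.91 0; -0.79 0.44 0.16 0 0 0.91 0; -0.74 0.51 0.16 0 0 0.91 0
```

{"op": "carry_out", "data": {"targets": "-0.65 -0.62 0.16 0 0 0.91 0; -0.70 -0.56 0.16 0 0 0.91 0; -0.75 -0.50 0.16 0 0 0.91 0; -0.79 -0.43 0.16 0 0 0.91 0; -0.83 -0.35 0.16 0 0 0.91 0; -0.86 -0.28 0.16 0 0 0.91 0; -0.88 -0.20 0.16 0 0 0.91 0; -0.89 -0.12 0.16 0 0 0.91 0", "newtons": 20}}

```text
time: 0.77
ee_pos: [0.2975, 0.276, 0.353]
tcp_rot: [-180.0, 0.0, 121.7]
wrist_force: [0.1, 0.1, 0.1]
opening: 0.0427
grasp_force: 0.0
```

{"op": "carry_out", "data": {"targets": "-0.90 -0.03 0.16 0 0 0.91 0; -0.90 0.05 0.16 0 0 0.91 0; -0.89 0.13 0.16 0 0 0.91 0; -0.87 0.21 0.16 0 0 0.91 0; -0.85 0.29 0.16 0 0 0.91 0; -0.82 0.37 0.16 0 0 0.91 0; -0.79 0.44 0.16 0 0 0.91 0; -0.74 0.51 0.16 0 0 0.91 0"}}

```text
time: 1.43
ee_pos: [0.4414, 0.0263, 0.3018]
tcp_rot: [180.0, -0.0, 80.0]
wrist_force: [0.9, 0.7, -0.0]
opening: 0.0428
grasp_force: 0.0
```

{"op": "carry_out", "data": {"targets": "0 0 0 0 0 0 0; 0 0 0 0 0 0 0; 0 0 0 0 0 0 0; 0 0 0 0 0 0 0; 0 0 0 0 0 0 0; 0 0 0 0 0 0 0; 0 0 0 0 0 0 0; 0 0 0 0 0 0 0"}}

```text
time: 2.1
ee_pos: [0.4409, 0.0287, 0.3025]
tcp_rot: [180.0, -0.0, 80.3]
wrist_force: [0.0, 0.4, -0.7]
opening: 0.0425
grasp_force: 0.0
```

```bash
python3 -c "
from h import *
plan(.440,.0276,.258,80,4,0)"
```

```text
-0.01 -0.00 0.28 0 0 0.01 0; -0.01 -0.00 0.28 0 0 0.01 0; -0.01 -0.00 0.28 0 0 0.01 0; -0.01 -0.00 0.28 0 0 0.01 0
```

Down onto the bar, then close.

{"op": "carry_out", "data": {"targets": "0 0 0.28 0 0 0 0; 0 0 0.28 0 0 0 0; 0 0 0.28 0 0 0 0; 0 0 0.28 0 0 0 0; 0 0 0 0 0 0 0; 0 0 0 0 0 0 0; 0 0 0 0 0 0 0; 0 0 0 0 0 0 0"}}

```text
time: 2.77
ee_pos: [0.4412, 0.0282, 0.258]
tcp_rot: [180.0, -0.0, 80.3]
wrist_force: [-0.3, 0.2, 0.2]
opening: 0.0426
grasp_force: 0.0
```

{"op": "carry_out", "data": {"targets": "0 0 0 0 0 0 -0.4; 0 0 0 0 0 0 -0.6; 0 0 0 0 0 0 -0.8; 0 0 0 0 0 0 -1; 0 0 0 0 0 0 -1; 0 0 0 0 0 0 -1; 0 0 0 0 0 0 -1; 0 0 0 0 0 0 -1", "newtons": 20}}

```text
time: 3.43
ee_pos: [0.4402, 0.0282, 0.2578]
tcp_rot: [-179.9, 0.0, 80.3]
wrist_force: [-7.8, -0.5, 6.2]
opening: 0.0093
grasp_force: 20.4
```

```bash
python3 - <<'E'
from workcell import *
import cv2
print(monitor.get_obs()["torque"])
a=camera("scene");b=camera("top")
cv2.imwrite("pics/s1.png",a[:,:,::-1]);cv2.imwrite("pics/t1.png",b[:,:,::-1])
f=lambda i:cv2.resize(i[:,:,::-1],(400,420),interpolation=cv2.INTER_CUBIC)
cv2.imwrite("pics/c1.png",cv2.hconcat([f(a[185:290,200:300]),f(b[190:295,270:370])]))
E
```

```text
[0.11247468 1.78868265 0.04357821]
```

View pics/c1.png

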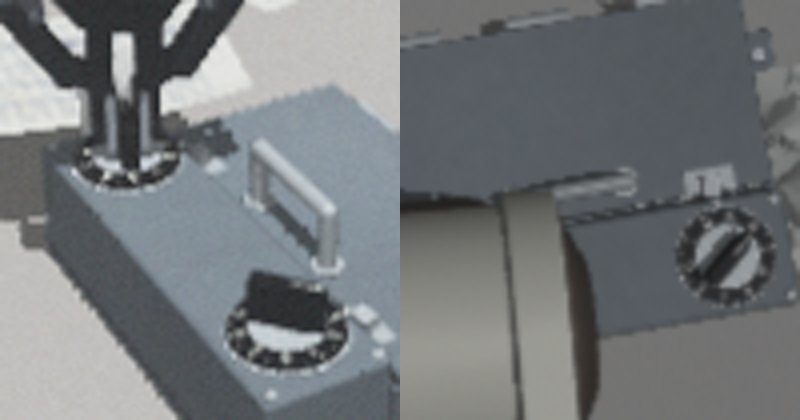

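The bar is gripped at an opening of 9.3 mm. In the scene crop the left bolt shows at about (210,150), behind the fingers. I'll ease off the side load and turn to just before the search range.

{"op": "carry_out", "data": {"targets": "0 -0.02 -0.02 0 0 -0.2 -1; 0 0 0 0 0 -0.3 -1; 0 0 0 0 0 -0.35 -1; 0 0 0 0 0 -0.35 -1; 0 0 0 0 0 -0.35 -1; 0 0 0 0 0 -0.35 -1; 0 0 0 0 0 -0.3 -1; 0 0 0 0 0 -0.2 -1"}}

```text
time: 4.2
ee_pos: [0.4398, 0.0283, 0.2579]
tcp_rot: [-179.9, 0.0, 94.1]
wrist_force: [-3.5, -0.9, -1.7]
opening: 0.0093
grasp_force: 20.6
```

```bash
cat >look.py <<'E'
import sys,cv2,numpy as np
from workcell import *
n,x,y,ref=sys.argv[1],int(sys.argv[2]),int(sys.argv[3]),sys.argv[4]
s=monitor.get_obs();yaw=s["tcp_rot"][2]
print("tq",np.round(s["torque"],3),"F",np.round(s["wrist_force"],1),"open",round(s["opening"]*1e3,2),"yaw",round(yaw,2),"dial",round(np.radians(yaw)-.152,3))
a=camera(n)[:,:,::-1];r=cv2.imread(ref);d=cv2.absdiff(a,r).max(2)[y-6:y+7,x-8:x+9]
print("diff",d.mean().round(1),d.max(),(d>25).sum());cv2.imwrite(sys.argv[5] if len(sys.argv)>5 else "pics/last.png",a)
E
python3 look.py scene 253 223 pics/s1.png
```

```text
tq [-0.133  0.809 -0.148] F [-3.5 -0.9 -1.7] open 9.3 yaw 94.11 dial 1.491
diff 16.4 107 53
```

{"op": "carry_out", "data": {"targets": "0 0 0 0 0 -0.1 -1; 0 0 0 0 0 -0.1 -1; 0 0 0 0 0 -0.1 -1; 0 0 0 0 0 -0.1 -1; 0 0 0 0 0 -0.1 -1; 0 0 0 0 0 -0.1 -1; 0 0 0 0 0 -0.1 -1; 0 0 0 0 0 -0.1 -1"}}

```text
time: 4.92
ee_pos: [0.4398, 0.0283, 0.2579]
tcp_rot: [-179.9, 0.0, 98.6]
wrist_force: [-5.5, -0.7, -3.1]
opening: 0.0096
grasp_force: 20.6
```

```bash
python3 look.py scene 253 223 pics/last.png
```

```text
tq [-0.178  1.099 -0.214] F [-5.5 -0.7 -3.1] open 9.62 yaw 98.61 dial 1.569
diff 5.9 54 15
```

{"op": "carry_out", "data": {"targets": "0 0 0 0 0 -0.1 -1; 0 0 0 0 0 -0.1 -1; 0 0 0 0 0 -0.1 -1; 0 0 0 0 0 -0.1 -1; 0 0 0 0 0 -0.1 -1; 0 0 0 0 0 -0.1 -1; 0 0 0 0 0 -0.1 -1; 0 0 0 0 0 0 -1"}}

```text
time: 5.63
ee_pos: [0.4398, 0.0283, 0.2579]
tcp_rot: [-179.9, -0.0, 102.6]
wrist_force: [-5.8, -1.2, -2.5]
opening: 0.0092
grasp_force: 20.4
```

```bash
python3 look.py scene 253 223 pics/last.png
```

```text
tq [-0.258  1.143 -0.097] F [-5.8 -1.2 -2.5] open 9.19 yaw 102.64 dial 1.639
diff 6.1 72 15
```

{"op": "carry_out", "data": {"targets": "0 0 0 0 0 -0.1 -1; 0 0 0 0 0 -0.1 -1; 0 0 0 0 0 -0.1 -1; 0 0 0 0 0 -0.1 -1; 0 0 0 0 0 -0.1 -1; 0 0 0 0 0 -0.1 -1; 0 0 0 0 0 -0.1 -1; 0 0 0 0 0 0 -1"}}

```text
time: 6.35
ee_pos: [0.4398, 0.0283, 0.2579]
tcp_rot: [-179.9, -0.0, 106.6]
wrist_force: [-5.2, -1.9, -2.7]
opening: 0.0096
grasp_force: 20.4
```

```bash
python3 look.py scene 253 223 pics/last.png pics/s2.png; python3 - <<'E'
import cv2
f=lambda n:cv2.resize(cv2.imread(n)[190:250,220:290],(390,334),interpolation=cv2.INTER_CUBIC)
cv2.imwrite("pics/c2.png",cv2.hconcat([f("pics/s1.png"),f("pics/s2.png")]))
E
```

```text
tq [-0.201  1.213 -0.083] F [-5.2 -1.9 -2.7] open 9.59 yaw 106.65 dial 1.709
diff 5.4 76 11
```

View pics/c2.png

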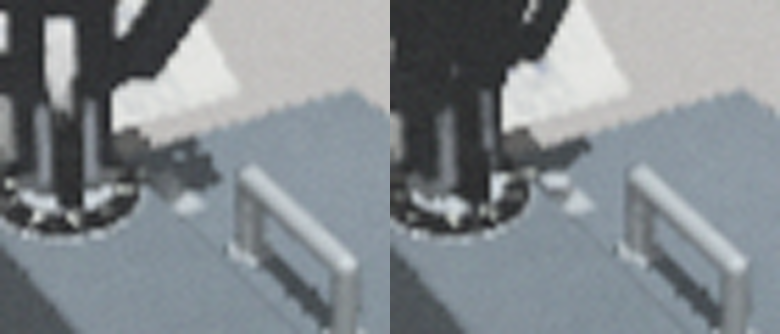

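The bolt is still out: its bright tip shows at about (580,203) in the right half. I'll go on slowly.

{"op": "carry_out", "data": {"targets": "0 -0.015 0 0 0 -0.1 -1; 0 0 0 0 0 -0.1 -1; 0 0 0 0 0 -0.1 -1; 0 0 0 0 0 -0.1 -1; 0 0 0 0 0 -0.1 -1; 0 0 0 0 0 -0.1 -1; 0 0 0 0 0 -0.1 -1; 0 0 0 0 0 0 -1"}}

```text
time: 7.07
ee_pos: [0.4395, 0.0282, 0.2579]
tcp_rot: [-180.0, -0.0, 110.7]
wrist_force: [-3.8, 0.7, -9.6]
opening: 0.0099
grasp_force: 19.4
```

```bash
python3 look.py scene 253 223 pics/s2.png
```

```text
tq [ 0.134  0.646 -0.059] F [-3.8  0.7 -9.6] open 9.88 yaw 110.68 dial 1.78
diff 4.9 66 9
```

```bash
python3 - <<'E'
from h import *
yaw=.152;R=np.array([[np.cos(yaw),-np.sin(yaw)],[np.sin(yaw),np.cos(yaw)]]);o=np.array([.5122,-.0469])
for s in(1,-1):
  P=[[*(o+R@[x,s*.085]),.068] for x in(-.025,-.018,-.011)];print(proj("scene",P).round(1).tolist(),proj("top",P).round(1).tolist())
for n in("s2","last"):
    g=cv2.imread(f"pics/{n}.png").max(2);print(g[216:232,240:262])
E
```

```text
[[246.8, 223.6], [249.5, 222.8], [252.3, 222.0]] [[278.2, 251.3], [277.7, 248.4], [277.2, 245.5]]
[[287.8, 265.3], [290.9, 264.1], [293.9, 263.0]] [[348.0, 239.2], [347.4, 236.4], [346.9, 233.5]]
[[ 83  99  94  98  91  97  91 139 120 112  92  83  79  82  87  84 140 157
  159 158 161 161]
 [ 72  84  89  90  83  82  86  81  79  84  81  80  83  82 119 125 150 158
  159 159 161 161]
 [ 58  63  80  85  85  81  83  82  83  82  83  81  86 114 152 159 157 158
  160 161 159 159]
 [ 52  49  68  68  75  82  81  78  82  81  86  79 114 151 155 158 158 161
  160 161 161 161]
 [ 62  56  72  95 123 143  97  79 111 119 116 124 152 159 157 158 159 159
  160 158 159 162]
 [177 130 102 102 131 152 118 153 178 185 182 180 161 157 156 157 158 158
  162 161 161 159]
 [188 124  85  70  91 130 115 171 203 212 213 203 166 156 157 157 163 157
  160 160 160 161]
 [130  65  59  55  73 154 137 129 174 179 182 177 160 168 161 158 158 162
  158 161 158 160]
 [128  81  87  84  63 160 163 132 126 121 123 138 158 191 179 163 159 163
  161 161 162 162]
 [ 94  86  89  89  71 162 158 155 135 127 133 133 182 204 200 177 1
[... 1373 characters left out ...]
3 137 154 188 175 162 163 161
  161 159 161 161]
 [ 82 106 102  80  79 162 159 154 135 125 131 136 178 200 197 177 161 160
  161 159 158 163]
 [ 57  54  57  57 114 167 157 153 154 148 147 169 201 206 207 198 178 163
  156 157 160 161]
 [ 65  52  55  80 154 162 152 152 152 154 157 176 200 199 198 185 173 159
  156 156 158 157]
 [ 67  49  81 125 161 157 152 153 155 149 149 157 168 175 174 156 160 156
  158 157 159 162]
 [ 67 136 153 152 152 153 154 154 156 152 149 154 144 151 159 160 158 156
  161 157 158 159]
 [148 164 173 155 148 151 155 155 156 155 154 155 149 148 146 153 158 158
  160 161 160 161]
 [179 149 149 153 152 156 153 155 153 153 154 155 152 159 149 148 153 161
  161 161 161 162]]
```

The bolt is the bright patch at scene columns 247–251, rows 221–223. It hasn't changed, so it hasn't snapped back. I'll use that patch's brightness as the detector.

```bash
cat >look.py <<'E'
import sys,cv2,numpy as np
from workcell import *
x,y=int(sys.argv[1]),int(sys.argv[2])
s=monitor.get_obs();yaw=s["tcp_rot"][2]
print("tq",np.round(s["torque"],3),"F",np.round(s["wrist_force"],1),"open",round(s["opening"]*1e3,2),"yaw",round(yaw,2),"dial",round(np.radians(yaw)-.152,3))
a=camera("scene");print(a.max(2)[y-3:y+4,x-5:x+6]);cv2.imwrite("pics/last.png",a[:,:,::-1])
E
```

{"op": "carry_out", "data": {"targets": "0 0 0 0 0 -0.1 -1; 0 0 0 0 0 -0.1 -1; 0 0 0 0 0 -0.1 -1; 0 0 0 0 0 -0.1 -1; 0 0 0 0 0 -0.1 -1; 0 0 0 0 0 -0.1 -1; 0 0 0 0 0 -0.1 -1; 0 0 0 0 0 0 -1", "newtons": 25}}

```text
time: 7.78
ee_pos: [0.4395, 0.0282, 0.258]
tcp_rot: [-180.0, -0.0, 114.7]
wrist_force: [-5.2, 1.3, -14.2]
opening: 0.0093
grasp_force: 25.8
```

```bash
python3 look.py 249 222
```

```text
tq [ 0.148  0.916 -0.047] F [ -5.2   1.3 -14.2] open 9.25 yaw 114.69 dial 1.85
[[ 73  82  80  79  79 112 148 156 154 155 160]
 [121 142 100  83 131 162 168 158 156 155 156]
 [140 154 117 153 188 197 195 181 162 157 157]
 [ 92 132 114 172 204 209 214 196 166 159 152]
 [ 73 153 137 128 175 177 180 178 169 172 165]
 [ 76 163 160 134 128 118 127 138 169 190 179]
 [ 62 160 158 154 138 129 133 136 184 204 198]]
```

{"op": "carry_out", "data": {"targets": "0 0 0.02 0 0 -0.1 -1; 0 0 0 0 0 -0.1 -1; 0 0 0 0 0 -0.1 -1; 0 0 0 0 0 -0.1 -1; 0 0 0 0 0 -0.1 -1; 0 0 0 0 0 -0.1 -1; 0 0 0 0 0 -0.1 -1; 0 0 0 0 0 0 -1"}}

```text
time: 8.5
ee_pos: [0.4394, 0.0282, 0.2579]
tcp_rot: [-180.0, -0.0, 118.7]
wrist_force: [-7.6, 1.1, -7.2]
opening: 0.0091
grasp_force: 26.8
```

```bash
python3 look.py 249 222
```

```text
tq [ 0.07   1.61  -0.033] F [-7.6  1.1 -7.2] open 9.09 yaw 118.69 dial 1.92
[[ 81  82  82 115 122 145 155 156 155 156 155]
 [121 142  98 140 163 167 160 157 152 158 158]
 [146 158 118 170 194 197 188 166 157 160 157]
 [106 134 114 172 204 211 215 197 176 158 154]
 [ 73 154 138 129 172 175 182 182 194 177 163]
 [ 79 163 160 135 127 121 126 137 178 193 180]
 [ 72 162 162 152 136 127 129 135 179 201 199]]
```

{"op": "carry_out", "data": {"targets": "0 -0.01 0 0 0 -0.1 -1; 0 0 0 0 0 -0.1 -1; 0 0 0 0 0 -0.1 -1; 0 0 0 0 0 -0.1 -1; 0 0 0 0 0 -0.1 -1; 0 0 0 0 0 -0.1 -1; 0 0 0 0 0 -0.1 -1; 0 0 0 0 0 0 -1"}}

```text
time: 9.22
ee_pos: [0.4393, 0.0281, 0.258]
tcp_rot: [180.0, -0.0, 122.7]
wrist_force: [-5.2, 1.0, -8.2]
opening: 0.0091
grasp_force: 26.5
```

```bash
python3 look.py 249 222; python3 - <<'E'
import cv2
f=lambda n:cv2.resize(cv2.imread(n)[200:240,215:265],(400,320),interpolation=cv2.INTER_CUBIC)
cv2.imwrite("pics/c3.png",cv2.hconcat([f("pics/s2.png"),f("pics/last.png")]))
E
```

```text
tq [0.383 1.212 0.009] F [-5.2  1.  -8.2] open 9.08 yaw 122.71 dial 1.99
[[ 78  77  84 141 153 155 156 155 156 158 158]
 [116 141  99 141 157 158 158 153 154 159 155]
 [122 150 109 156 178 184 190 177 158 156 159]
 [ 97 134 101 153 197 207 206 196 175 162 158]
 [ 96 155 139 125 168 197 205 204 195 178 164]
 [ 75 158 158 134 127 173 202 208 207 197 179]
 [ 68 160 160 152 134 155 195 204 206 206 198]]
```

View pics/c3.png

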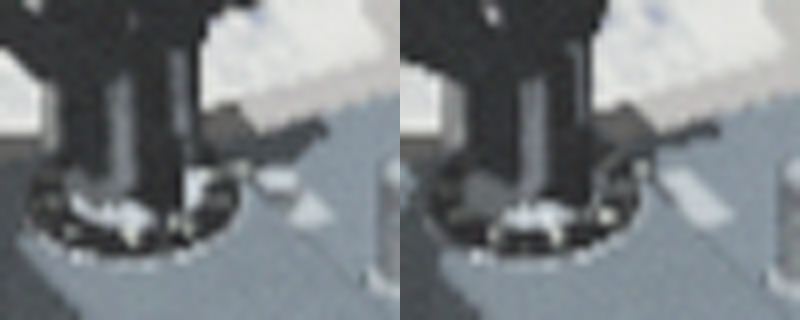

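In the right half the left bolt no longer covers its plate at about (700,195), so the left latch has snapped back. I'll stop, release and lift.

{"op": "carry_out", "data": {"targets": "0 0 0 0 0 0 -0.5; 0 0 0 0 0 0 0; 0 0 0 0 0 0 0; 0 0 0 0 0 0 0; 0 0 -0.3 0 0 0 0; 0 0 -0.5 0 0 0 0; 0 0 -0.5 0 0 0 0; 0 0 0 0 0 0 0", "newtons": 20}}

```text
time: 9.93
ee_pos: [0.44, 0.028, 0.3143]
tcp_rot: [179.7, 0.2, 122.7]
wrist_force: [0.0, -0.1, 0.5]
opening: 0.0426
grasp_force: 0.0
```

```bash
python3 -c "
from h import *
plan(.465,-.139,.305,132,7,0)"; python3 look.py 249 222;python3 look.py 290 264
```

```text
-0.55 -0.25 0.03 0 0 -0.23 0; -0.54 -0.26 0.03 0 0 -0.23 0; -0.54 -0.27 0.03 0 0 -0.23 0; -0.53 -0.28 0.03 0 0 -0.23 0; -0.53 -0.30 0.03 0 0 -0.23 0; -0.52 -0.31 0.03 0 0 -0.23 0; -0.51 -0.32 0.03 0 0 -0.23 0
tq [ 0.036 -0.067 -0.008] F [ 0.  -0.1  0.5] open 42.64 yaw 122.66 dial 1.989
[[ 85  84 138 155 160 157 156 155 159 156 159]
 [131 158 157 156 156 162 161 159 157 157 159]
 [134 161 155 167 183 191 189 176 159 160 162]
 [100 133 127 161 197 203 207 199 178 166 160]
 [ 97 157 137 125 170 200 206 207 199 179 167]
 [ 74 161 161 138 127 173 201 208 208 197 180]
 [ 77 165 158 154 139 155 198 207 207 208 198]]
tq [-0.017 -0.003  0.026] F [-0.4 -0.2 -0.3] open 43.02 yaw 122.66 dial 1.989
[[112 163 166 165 179 200 185 167 157 153 149]
 [109 200 184 188 208 216 213 197 172 152 150]
 [133 185 160 179 202 208 210 208 196 161 154]
 [103 122 124 128 172 204 215 204 185 158 151]
 [ 58 107 151 134 129 167 188 172 145 149 169]
 [ 55 104 160 153 134 113 123 136 149 167 195]
 [ 54  63 163 158 152 129 124 135 173 196 200]]
```

{"op": "carry_out", "data": {"targets": "-0.55 -0.25 0.03 0 0 -0.23 0; -0.54 -0.26 0.03 0 0 -0.23 0; -0.54 -0.27 0.03 0 0 -0.23 0; -0.53 -0.28 0.03 0 0 -0.23 0; -0.53 -0.30 0.03 0 0 -0.23 0; -0.52 -0.31 0.03 0 0 -0.23 0; -0.51 -0.32 0.03 0 0 -0.23 0; 0 0 0 0 0 0 0"}}

```text
time: 10.7
ee_pos: [0.4643, -0.142, 0.3]
tcp_rot: [-179.9, -0.0, 131.8]
wrist_force: [0.2, 0.4, -0.5]
opening: 0.043
grasp_force: 0.0
```

{"op": "carry_out", "data": {"targets": "0 0 0 0 0 0 0; 0 0 0 0 0 0 0; 0 0 0 0 0 0 0; 0 0 0 0 0 0 0; 0 0 0 0 0 0 0; 0 0 0 0 0 0 0; 0 0 0 0 0 0 0; 0 0 0 0 0 0 0"}}

```text
time: 11.37
ee_pos: [0.4642, -0.1389, 0.3012]
tcp_rot: [180.0, 0.0, 131.9]
wrist_force: [-0.7, -0.2, -0.3]
opening: 0.0429
grasp_force: 0.0
```

```bash
python3 -c "
from h import *
plan(.465,-.139,.258,132,4,0)"
```

```text
-0.00 0.00 0.27 0 0 -0.00 0; -0.00 0.00 0.27 0 0 -0.00 0; -0.00 0.00 0.27 0 0 -0.00 0; -0.00 0.00 0.27 0 0 -0.00 0
```

{"op": "carry_out", "data": {"targets": "0 0 0.27 0 0 0 0; 0 0 0.27 0 0 0 0; 0 0 0.27 0 0 0 0; 0 0 0.27 0 0 0 0; 0 0 0 0 0 0 0; 0 0 0 0 0 0 0; 0 0 0 0 0 0 0; 0 0 0 0 0 0 0"}}

```text
time: 12.03
ee_pos: [0.4643, -0.1391, 0.2584]
tcp_rot: [180.0, 0.0, 131.9]
wrist_force: [-0.4, -0.4, 0.3]
opening: 0.043
grasp_force: 0.0
```

{"op": "carry_out", "data": {"targets": "0 0 0 0 0 0 -0.4; 0 0 0 0 0 0 -0.6; 0 0 0 0 0 0 -0.8; 0 0 0 0 0 0 -1; 0 0 0 0 0 0 -1; 0 0 0 0 0 0 -1; 0 0 0 0 0 0 -1; 0 0 0 0 0 0 -1", "newtons": 22}}

```text
time: 12.7
ee_pos: [0.4644, -0.1391, 0.2583]
tcp_rot: [180.0, 0.0, 131.9]
wrist_force: [2.4, 0.8, 5.0]
opening: 0.0094
grasp_force: 23.6
```

```bash
python3 look.py 290 264
```

```text
tq [ 0.024 -0.563 -0.057] F [2.4 0.8 5. ] open 9.43 yaw 131.89 dial 2.15
[[ 80 123 133 138 151 193 182 162 151 147 150]
 [105 190 177 188 205 215 212 193 170 149 151]
 [ 97 172 153 175 203 208 209 207 194 163 149]
 [125 123 124 129 169 205 217 204 182 157 149]
 [122 108 145 130 127 167 190 172 144 148 168]
 [ 51  58 150 150 128 108 120 137 144 173 193]
 [ 55  72 161 158 150 132 121 128 175 193 203]]
```

{"op": "carry_out", "data": {"targets": "0 0 0 0 0 0.4 -1; 0 0 0 0 0 0.6 -1; 0 0 0 0 0 0.7 -1; 0 0 0 0 0 0.7 -1; 0 0 0 0 0 0.7 -1; 0 0 0 0 0 0.7 -1; 0 0 0 0 0 0.6 -1; 0 0 0 0 0 0.3 -1"}}

```text
time: 13.42
ee_pos: [0.4648, -0.1389, 0.2583]
tcp_rot: [179.9, 0.0, 104.8]
wrist_force: [6.1, 2.8, 3.1]
opening: 0.0094
grasp_force: 23.6
```

{"op": "carry_out", "data": {"targets": "0 0 0 0 0 0.1 -1; 0 0 0 0 0 0.1 -1; 0 0 0 0 0 0.1 -1; 0 0 0 0 0 0.1 -1; 0 0 0 0 0 0.1 -1; 0 0 0 0 0 0.1 -1; 0 0 0 0 0 0.1 -1; 0 0 0 0 0 0 -1"}}

```text
time: 14.08
ee_pos: [0.4648, -0.1389, 0.2583]
tcp_rot: [179.9, -0.0, 100.9]
wrist_force: [6.6, 2.6, 3.1]
opening: 0.0095
grasp_force: 23.5
```

```bash
python3 look.py 290 264
```

```text
tq [ 0.473 -1.397  0.095] F [6.6 2.6 3.1] open 9.47 yaw 100.95 dial 1.61
[[ 76 125  98  87 115 151 174 133 142 151 149]
 [100 190 149 154 182 202 218 198 159 149 152]
 [108 191 149 171 206 210 212 218 202 164 151]
 [ 89 130 131 129 173 204 214 206 194 166 152]
 [ 65  72 141 133 128 165 189 175 142 156 176]
 [ 52  69 134 147 130 111 121 137 147 168 192]
 [ 51  70 143 154 148 129 116 131 174 191 204]]
```

{"op": "carry_out", "data": {"targets": "0 0.015 0 0 0 0.1 -1; 0 0 0 0 0 0.1 -1; 0 0 0 0 0 0.1 -1; 0 0 0 0 0 0.1 -1; 0 0 0 0 0 0.1 -1; 0 0 0 0 0 0.1 -1; 0 0 0 0 0 0.1 -1; 0 0 0 0 0 0 -1"}}

```text
time: 14.8
ee_pos: [0.4652, -0.1389, 0.2583]
tcp_rot: [179.9, -0.0, 96.9]
wrist_force: [5.3, 3.0, 4.5]
opening: 0.0093
grasp_force: 23.7
```

```bash
python3 look.py 290 264
```

```text
tq [ 0.578 -1.07   0.025] F [5.3 3.  4.5] open 9.3 yaw 96.89 dial 1.539
[[ 71 118  95  83  89 145 149  99 109 120 143]
 [104 189 138 100 151 198 202 168 157 149 151]
 [ 98 183 139 125 196 210 212 208 189 159 151]
 [129 125 124 131 173 205 216 203 178 172 157]
 [119 100 139 135 130 167 190 173 146 185 182]
 [ 50  83 155 152 132 112 122 136 159 194 199]
 [ 52  82 160 161 151 132 119 132 179 205 205]]
```

{"op": "carry_out", "data": {"targets": "0 0 0 0 0 0.1 -1; 0 0 0 0 0 0.1 -1; 0 0 0 0 0 0.1 -1; 0 0 0 0 0 0.1 -1; 0 0 0 0 0 0.1 -1; 0 0 0 0 0 0.1 -1; 0 0 0 0 0 0.1 -1; 0 0 0 0 0 0 -1"}}

```text
time: 15.52
ee_pos: [0.4652, -0.1389, 0.2583]
tcp_rot: [179.9, -0.0, 92.9]
wrist_force: [6.6, 2.8, 4.1]
opening: 0.0091
grasp_force: 23.6
```

```bash
python3 look.py 290 264
```

```text
tq [ 0.532 -1.264 -0.115] F [6.6 2.8 4.1] open 9.1 yaw 92.87 dial 1.469
[[ 61  85  84  78  91  92  89  79  78  80 111]
 [ 96 170 128  98  98 103  96  91  78 111 139]
 [ 91 174 134 104 104 103 102 151 150 147 151]
 [117 125 123 105 100 100 151 197 200 178 154]
 [137 113 142 134 102 120 192 209 206 202 181]
 [ 82  68 154 154 134 124 167 200 206 204 202]
 [ 50  60 163 160 152 130 142 194 203 205 207]]
```

The bright bolt patch has gone and the plate is uncovered, which is the pattern I saw on the left. I'll stop, release, lift and check.

{"op": "carry_out", "data": {"targets": "0 0 0 0 0 0 -0.5; 0 0 0 0 0 0 0; 0 0 0 0 0 0 0; 0 0 0 0 0 0 0; 0 0 -0.3 0 0 0 0; 0 0 -0.5 0 0 0 0; 0 0 -0.6 0 0 0 0; 0 0 -0.6 0 0 0 0"}}

```text
time: 16.23
ee_pos: [0.4644, -0.1389, 0.3394]
tcp_rot: [-180.0, -0.0, 92.9]
wrist_force: [0.2, 0.0, -0.1]
opening: 0.0427
grasp_force: 0.0
```

```bash
python3 look.py 290 264 >/dev/null; python3 - <<'E'
import cv2
f=lambda n:cv2.resize(cv2.imread(n)[200:290,215:325],(400,327),interpolation=cv2.INTER_CUBIC)
cv2.imwrite("pics/c4.png",cv2.hconcat([f("pics/scene0.png"),f("pics/last.png")]))
E
```

```text
(no output)
```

View pics/c4.png

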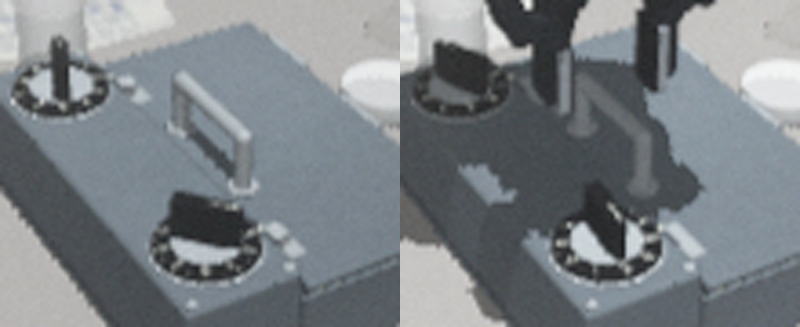

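Both plates are now uncovered, at about (530,80) and (685,240) in the right half. Both latches are back and the lid is shut. Now for the handle.

```bash
python3 -c "
from h import *
plan(.506,-.0478,.30,99,5,0)"
```

```text
0.45 0.23 0.22 0 0 -0.21 0; 0.44 0.24 0.22 0 0 -0.21 0; 0.44 0.25 0.22 0 0 -0.21 0; 0.43 0.26 0.22 0 0 -0.21 0; 0.42 0.27 0.22 0 0 -0.21 0
```

{"op": "carry_out", "data": {"targets": "0.45 0.23 0.22 0 0 -0.21 0; 0.44 0.24 0.22 0 0 -0.21 0; 0.44 0.25 0.22 0 0 -0.21 0; 0.43 0.26 0.22 0 0 -0.21 0; 0.42 0.27 0.22 0 0 -0.21 0; 0 0 0 0 0 0 0; 0 0 0 0 0 0 0; 0 0 0 0 0 0 0"}}

```text
time: 16.95
ee_pos: [0.5064, -0.0477, 0.2945]
tcp_rot: [180.0, 0.0, 98.9]
wrist_force: [-0.2, -0.6, -0.2]
opening: 0.0429
grasp_force: 0.0
```

```bash
python3 -c "
from h import *
plan(.506,-.0478,.249,99,5,0)"
```

```text
0.00 -0.00 0.23 0 0 -0.00 0; 0.00 -0.00 0.23 0 0 -0.00 0; 0.00 -0.00 0.23 0 0 -0.00 0; 0.00 -0.00 0.23 0 0 -0.00 0; 0.00 -0.00 0.23 0 0 -0.00 0
```

{"op": "carry_out", "data": {"targets": "0 0 0.23 0 0 0 0; 0 0 0.23 0 0 0 0; 0 0 0.23 0 0 0 0; 0 0 0.23 0 0 0 0; 0 0 0.23 0 0 0 0; 0 0 0 0 0 0 0; 0 0 0 0 0 0 0; 0 0 0 0 0 0 0"}}

```text
time: 17.62
ee_pos: [0.5064, -0.0475, 0.2475]
tcp_rot: [-180.0, -0.0, 98.9]
wrist_force: [-0.1, -0.4, 0.1]
opening: 0.0427
grasp_force: 0.0
```

{"op": "carry_out", "data": {"targets": "0 0 0 0 0 0 -0.4; 0 0 0 0 0 0 -0.6; 0 0 0 0 0 0 -0.8; 0 0 0 0 0 0 -1; 0 0 0 0 0 0 -1; 0 0 0 0 0 0 -1; 0 0 0 0 0 0 -1; 0 0 0 0 0 0 -1", "newtons": 30}}

```text
time: 18.28
ee_pos: [0.5061, -0.0475, 0.2479]
tcp_rot: [-179.9, 0.0, 98.9]
wrist_force: [-5.6, -1.1, 3.6]
opening: 0.0089
grasp_force: 29.3
```

```bash
python3 - <<'E'
# lid arc: 15 steps of 0.08 rad in box x,z -> tool (y,z) units
import numpy as np
a=np.arange(0,1.21,.05);r=np.hypot(.103,.04);t=np.arctan2(.04,-.103)-a
x=r*np.cos(t);z=r*np.sin(t);print("; ".join("0 %.2f %.2f 0 0 0 -1"%(i/.04,-j/.04) for i,j in zip(np.diff(x),np.diff(z))))
E
```

```text
0 0.05 -0.13 0 0 0 -1; 0 0.06 -0.12 0 0 0 -1; 0 0.07 -0.12 0 0 0 -1; 0 0.07 -0.12 0 0 0 -1; 0 0.08 -0.11 0 0 0 -1; 0 0.08 -0.11 0 0 0 -1; 0 0.09 -0.11 0 0 0 -1; 0 0.09 -0.10 0 0 0 -1; 0 0.10 -0.10 0 0 0 -1; 0 0.10 -0.09 0 0 0 -1; 0 0.11 -0.09 0 0 0 -1; 0 0.11 -0.08 0 0 0 -1; 0 0.12 -0.08 0 0 0 -1; 0 0.12 -0.07 0 0 0 -1; 0 0.12 -0.06 0 0 0 -1; 0 0.13 -0.06 0 0 0 -1; 0 0.13 -0.05 0 0 0 -1; 0 0.13 -0.04 0 0 0 -1; 0 0.13 -0.04 0 0 0 -1; 0 0.13 -0.03 0 0 0 -1; 0 0.14 -0.02 0 0 0 -1; 0 0.14 -0.02 0 0 0 -1; 0 0.14 -0.01 0 0 0 -1; 0 0.14 -0.00 0 0 0 -1
```

{"op": "carry_out", "data": {"targets": "0 0.05 -0.13 0 0 0 -1; 0 0.06 -0.12 0 0 0 -1; 0 0.07 -0.12 0 0 0 -1; 0 0.07 -0.12 0 0 0 -1; 0 0.08 -0.11 0 0 0 -1; 0 0.08 -0.11 0 0 0 -1; 0 0.09 -0.11 0 0 0 -1; 0 0.09 -0.10 0 0 0 -1"}}

```text
time: 18.95
ee_pos: [0.5288, -0.0439, 0.2851]
tcp_rot: [-179.8, 0.0, 98.9]
wrist_force: [-13.0, -3.0, 4.7]
opening: 0.0086
grasp_force: 29.4
```

{"op": "carry_out", "data": {"targets": "0 0.10 -0.10 0 0 0 -1; 0 0.10 -0.09 0 0 0 -1; 0 0.11 -0.09 0 0 0 -1; 0 0.11 -0.08 0 0 0 -1; 0 0.12 -0.08 0 0 0 -1; 0 0.12 -0.07 0 0 0 -1; 0 0.12 -0.06 0 0 0 -1; 0 0.13 -0.06 0 0 0 -1"}}

```text
time: 19.62
ee_pos: [0.5654, -0.0382, 0.3117]
tcp_rot: [-180.0, 0.0, 98.9]
wrist_force: [-11.1, -1.4, 11.2]
opening: 0.0083
grasp_force: 30.3
```

{"op": "carry_out", "data": {"targets": "0 0.13 -0.05 0 0 0 -1; 0 0.13 -0.04 0 0 0 -1; 0 0.13 -0.04 0 0 0 -1; 0 0.13 -0.03 0 0 0 -1; 0 0.14 -0.02 0 0 0 -1; 0 0.14 -0.02 0 0 0 -1; 0 0.14 -0.01 0 0 0 -1; 0 0 0 0 0 0 -1"}}

```text
time: 20.28
ee_pos: [0.6039, -0.0322, 0.3197]
tcp_rot: [179.9, 0.0, 98.9]
wrist_force: [-0.8, -0.1, 4.3]
opening: 0.0088
grasp_force: 30.2
```

```bash
python3 - <<'E'
from workcell import *
import cv2
a=camera("scene");cv2.imwrite("pics/c5.png",cv2.resize(a[120:320,180:400,::-1],(660,600),interpolation=cv2.INTER_CUBIC))
E
```

```text
(no output)
```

View pics/c5.png

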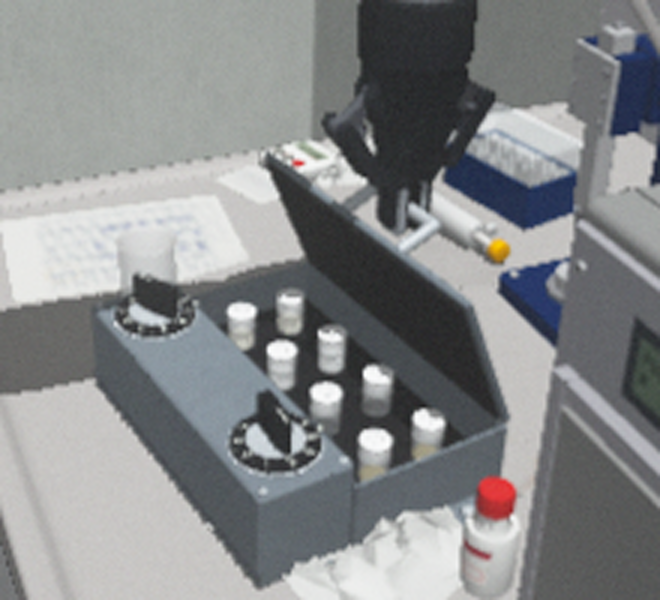

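The picture shows the lid standing well open, with the vials visible and the bottle and beaker unmoved. The handle position gives about 1.17 rad. I'll add a little margin, then open the fingers slightly and withdraw upward.

{"op": "carry_out", "data": {"targets": "0 0.14 0 0 0 0 -1; 0 0.14 0 0 0 0 -1; 0 0.14 0.01 0 0 0 -1; 0 0 0 0 0 0 -1; 0 0 0 0 0 0 -1; 0 0 0 0 0 0 -0.55; 0 0 0 0 0 0 -0.55; 0 0 0 0 0 0 -0.55"}}

```text
time: 21.0
ee_pos: [0.6195, -0.0296, 0.3175]
tcp_rot: [-180.0, -0.0, 98.9]
wrist_force: [0.1, -0.3, -0.4]
opening: 0.0193
grasp_force: 0.0
```

{"op": "carry_out", "data": {"targets": "0 0 0 0 0 0 -0.55; 0 0 -0.1 0 0 0 -0.55; 0 0 -0.2 0 0 0 -0.55; 0 0 -0.3 0 0 0 -0.55; 0 0 -0.4 0 0 0 -0.55; 0 0 -0.5 0 0 0 -0.55; 0 0 -0.6 0 0 0 -0.55; 0 0 -0.3 0 0 0 -0.55"}}

```text
time: 21.67
ee_pos: [0.6191, -0.0297, 0.4182]
tcp_rot: [179.8, 0.0, 98.9]
wrist_force: [0.2, -0.4, 0.1]
opening: 0.0187
grasp_force: 0.0
```

{"op": "carry_out", "data": {"targets": "0 0 -0.2 0 0 0 -0.55; 0 0 0 0 0 0 -0.55; 0 0 0 0 0 0 -0.55; 0 0 0 0 0 0 -0.55; 0 0 0 0 0 0 -0.55; 0 0 0 0 0 0 -0.55; 0 0 0 0 0 0 -0.55; 0 0 0 0 0 0 -0.55"}}

```text
time: 22.33
ee_pos: [0.6195, -0.0297, 0.4215]
tcp_rot: [-180.0, -0.0, 98.9]
wrist_force: [-0.1, -0.3, 0.6]
opening: 0.0193
grasp_force: 0.0
```

```bash
python3 - <<'E'
from workcell import *
import cv2
a=camera("scene");cv2.imwrite("pics/c6.png",cv2.resize(a[120:320,180:400,::-1],(660,600),interpolation=cv2.INTER_CUBIC))
E
```

```text
(no output)
```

View pics/c6.png

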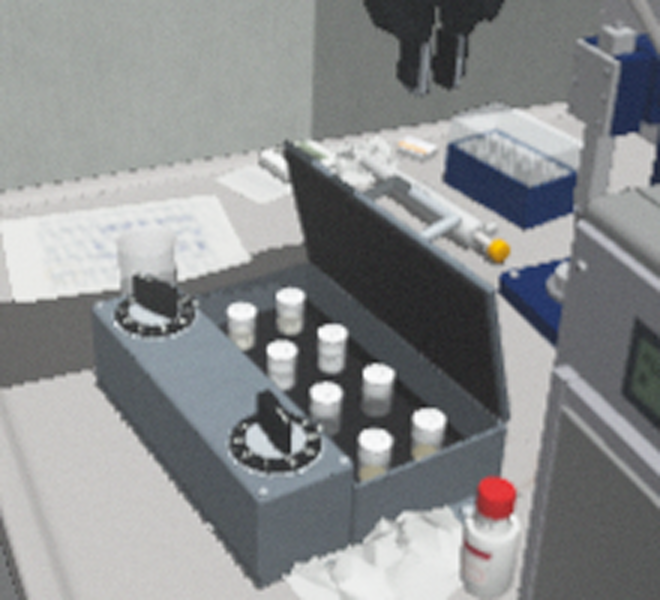

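The lid stands open by itself at about 1.3 rad, with its top edge from (290,145) to (490,290). The gripper is clear above it at (430,60), so I'll hand in.

```bash
python3 -c "
from workcell import bot
print(bot.job_done())"
```

```text
the job is handed in; nothing more can be done
None
```

I handed the job in at about 22 s: both latches snapped back, the lid stands open by itself at about 1.3 rad, the beaker and dropper bottle look unmoved in the last picture, and the petri dish was out of view there; the judge returned no verdict.

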